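# Load the gluing tube in two layers and index it to the blower

## Task

With the turntable at its loading stop, stack brown discs flat in the slotted white tube until their top is level with the blue line (one may already be in there), lay the blue separator flat on them with its ends in the tube's slots, then stack more discs on it until the top is level with the red line. Then turn the turntable clockwise (seen from above) by its red post one click, 60 degrees, so that the tube stands in front of the blower. All discs left over go flat in the wooden tray, and the glue bottles and the cardboard planter stay where they are.

Things in the scene. Friction and masses are not known exactly. Their poses are not given: they have to be found in the camera images.
- indexer: fixed grey turntable base. Origin on the table on the turning axis, z up; x points from the tube's loading position to the axis. Tabs 142 mm from the axis, 20 mm high: green at -x (loading stop), yellow 60 degrees clockwise of it seen from above (blower stop), white 60 degrees further. White blower (50 x 100 mm, 105 mm high) behind the yellow tab, at x -108, y 187 mm
- rotor (a joint): angle of the plywood turntable (260 mm diameter, top 32 mm above the table): 0 at the loading stop, where it starts, growing clockwise seen from above. Sprung detents at 0, 1.047 (blower stop) and 2.094; end stops at -0.15 and 2.25. A spring plunger drops between two pins at each detent: within 0.06 rad of one it snaps in, between them it turns freely and stays where it is left. Turning out of or into a detent takes 2 to 4 N at the post
- tube_floor (a point): centre of the tube's floor (cork pad, 54 mm diameter, 6 mm above the plywood), 38 mm above the table, 75 mm from the turning axis; turns with the turntable. Its x axis points to the turning axis and runs through both slots of the tube
- tube_rim (a point): on the tube's axis at rim height, 68 mm above tube_floor. The tube is two curved white walls 5 mm thick, inner diameter 67 mm, with two opposite slots between them for the fingers, 44 mm wide, open from rim to plywood. Blue line round the walls 36 mm above tube_floor (= 3 discs), red line 65 mm above it (= 3 discs, separator, 2 discs)
- post (a point): centre of the top of the red upright post by which the turntable is turned: round, 24 mm diameter, standing 50 mm above the plywood (its top 82 mm above the table), 100 mm from the turning axis; turns with the turntable
- separator: blue plastic separator sheet, 62 x 36 x 5 mm, 30 g, starts flat on the table. Origin: its centre, x along its 62 mm length, z through its thickness. Lies in the tube with its length along the slots
- mat: thin green cutting mat on the table, 210 x 310 mm, no height to speak of; its place and yaw differ each start. Origin at its centre
- tray: fixed wooden tray for leftovers, outside 170 (x) x 150 (y) x 25 mm, walls and floor 5 mm. Origin: centre of its underside, on the table
- glue: bystander: yellow glue bottle with black cap, upright, 54 mm diameter, 150 mm high. Origin: centre of its underside
- glue2: bystander: second glue bottle, the same
- planter: bystander: planter of three brown hexagonal cardboard rings, 120 mm across flats, 54 mm high. Origin: centre of its underside
- disc1: loose honeycomb-cardboard disc, brown, 60 mm diameter, 12 mm thick, 30 g. Origin: its centre, z through its thickness. disc1 to disc6 start lying flat, singly, on the green mat. Absent in some starts (then None)
- disc2: disc like disc1
- disc3: disc like disc1
- disc4: disc like disc1
- disc5: disc like disc1
- disc6: disc like disc1
- disc7: disc like disc1, but when present it starts lying in the tube, on its floor
Things that resemble listed ones, but are neither listed nor needed, are in the scene too. Leave any yellow look-alike of the disc6 alone. Leave any pink or purple look-alike of the disc3 alone.

How it is judged:
By the outcome, as a careful person would: the job done as asked, in the order asked, and still so for the second after the job is handed in, with the robot touching nothing.
Of disc1, disc2, disc3, disc4, disc5, disc6, disc7 only 6 to 7 are there at a start; the rules pass over those that are not, and their reading is None.
At some moment in a run one of disc1, disc2, disc3, disc4, disc5, disc6 may be knocked a few centimetres aside while the robot is not near it.
Once in a run the grip may slacken for a moment while it holds something.
It also fails if it takes over 208 s, if anything falls off the work surface, if the arm or the gripper's body presses on something with over 40 N, if the wrist force passes 120 N, or if a joint passes its speed limit or range.

## Robot

A 6-joint arm with a two-finger parallel gripper is mounted at the origin on the work surface. World frame = base frame: x ahead of the robot, y to its left, z up, the work surface at z = 0. Lengths are in mm, angles in rad, forces in N, time in s.
With the tool pointing down it reaches from about 350 to 775 mm from the base axis. Payload 7.3 kg.
Tool frame: the origin (TCP) lies midway between the tips of the shut fingers; the grasp point (between the pads) lies 19 mm behind it; z points along the fingers, y is the line along which they close (so a half turn about z gives the same grasp; the last joint's range is limited). The gripper opens to 92 mm and grips with 3 to 60 N. Pads are 19 mm wide; open, the fingers measure 130 mm over their backs; the gripper's body (75 mm by 190 mm) begins 47 mm behind the grasp point.
Start: joints at [-1.445, 0.342, 1.524, -0, 1.275, -0.146], TCP at [140.967, -505.74, 226.741] pointing down, gripper open.
Joint ranges: [-2.53, 2.53], [-0.77, 2.02], [0.04, 2.7], [-1, 4.14], [0.28, 2.66], [-3.11, 3.11]. Speed limits (rad/s): [2.57, 2.57, 3.14, 3.14, 3.14, 3.14].

## Interface

Orientations are given as [roll, pitch, yaw] about the fixed x, y, z axes, in that order (R = Rz(yaw) Ry(pitch) Rx(roll)).
In Python, from plant import bot gives the robot as it stands. The module is installed in compiled form; this text tells all that it offers.
- The arm moves only by the shell command python3 -m crank 'ROWS' [OPENING]. ROWS is JSON, a list of rows, each a list of 6 numbers: the shift along the tool's x, y, z in m, then the turn, a rotation vector about the tool's x, y, z in rad. In form: [[dx, dy, dz, wx, wy, wz], ...]. A call has 1 to 5 rows; each row shifts and turns the commanded pose from where the row before left it, along the tool's axes as they then stand; what a row does not reach is not made up. A row lasts 1/8 s, in which the tool goes at most 62.5 mm and 10.7 degrees, less where a joint would pass 70% of its speed; a pose out of reach is approached as far as the arm can. A call is refused whole if a number of a shift passes 0.0625 or a number of a turn 0.188, either way. A call with a gripper value outside its range is refused whole. OPENING is the opening in per cent of the stroke, from 0 (shut) to 100 (fully open), set as the call begins (- or left out, the last holds). The fingers move at their own pace and stop on an object; the grip force is fixed at half the most. Time passes only in rows, so rows that do not move let the fingers close. It gives the time, the measured TCP pose, the force, the opening and the grip force at its end, in the units of the state.
- bot.get_obs(): the state, without advancing time (a new reading comes with each control period).
- bot.capture(name): name is "scene" or "top" or "wrist"; returns a dict with "color" (420x560x3 uint8, blue, green, red), "fov_y" (degrees; the focal length in pixels is half the picture's height over the tangent of half this angle, whatever the lens; pixels are square), "cx", "cy" (the principal point, pixels), "extrinsics" (4x4, takes a point from world to camera coordinates); the wrist camera has in their place "tool_from_camera" (4x4, takes a point from camera to tool coordinates, whose origin is the TCP and whose axes are the flange's). Camera axes: x right, y up, looking along -z (the intrinsics and any distortion apply to the point x, -y, -z); pixel columns grow to the right and rows downward; lengths in mm; the calibration is good to about 2 mm. A picture is of the moment at which its call begins: read the wrist's pose just before it. There is no depth.
- bot.close_job(): hands the job in; it is judged then, once.
The state is a dict: "time": time; "joint_positions": joint angles; "dq": joint speeds; "tau": joint torques, N m; "tool_pos": TCP position; "tcp_rot": TCP orientation; "contact_force": force on the tool from outside, world axes, zero at the start; "moment": the same for the moment, N m; "grip_width": finger opening in mm; "finger_force": force on a finger pad.
Only numpy, scipy, OpenCV 4.12 (cv2) and the standard library are available. Lean on these libraries where they do the work, as an engineer would, in place of code of your own. Each camera call takes 0.05 s, during which the arm holds its last target. There are 200 camera calls.

## Working session

There is one attempt and no reset: what is moved stays moved. The work goes in short steps, Python scripts to look and compute and a shell command to move; the robot and the scene stay as the last step left them, time stands still between calls to the robot, and variables do not carry over. Pictures are saved under pics/ and viewed, at most 14 in all, crops included, and the job is handed in when it is done.

```bash
mkdir -p pics; ls; python3 - <<'E'
from plant import bot
import cv2,numpy as np
o=bot.get_obs();print({k:np.round(v,3).tolist() for k,v in o.items()})
for n in("scene","top","wrist"):
    c=bot.capture(n);cv2.imwrite(f"pics/{n}0.png",c["color"])
    print(n,{k:np.round(v,3).tolist() for k,v in c.items() if k!="color"})
E
```

```text
pics
{'time': 0.0, 'joint_positions': [-1.445, 0.343, 1.525, -0.0, 1.275, -0.146], 'dq': [0.001, -0.002, 0.0, 0.001, 0.001, 0.0], 'tau': [0.001, -43.123, -24.422, 0.072, 0.056, -0.0], 'tool_pos': [140.898, -505.301, 226.047], 'tcp_rot': [-3.14, -0.0, 0.272], 'contact_force': [0.531, 1.148, 0.039], 'moment': [0.055, -0.022, 0.004], 'finger_force': 0.0, 'grip_width': 91.814}
scene {'fov_y': 57.913, 'cx': 280.127, 'cy': 207.565, 'extrinsics': [[-0.803, 0.596, 0.014, 506.182], [-0.479, -0.66, 0.579, 214.696], [0.354, 0.458, 0.815, -1070.282], [0.0, 0.0, 0.0, 1.0]]}
top {'fov_y': 43.107, 'cx': 284.368, 'cy': 209.794, 'extrinsics': [[-0.003, -1.0, -0.009, -41.071], [0.995, -0.004, 0.099, -613.335], [-0.099, -0.009, 0.995, -1430.115], [0.0, 0.0, 0.0, 1.0]]}
wrist {'fov_y': 67.101, 'cx': 280.125, 'cy': 203.974, 'tool_from_camera': [[0.0, 0.96, 0.279, 75.399], [1.0, -0.0, 0.0, 0.377], [0.0, 0.279, -0.96, -157.373], [0.0, 0.0, 0.0, 1.0]]}
```

View pics/scene0.png

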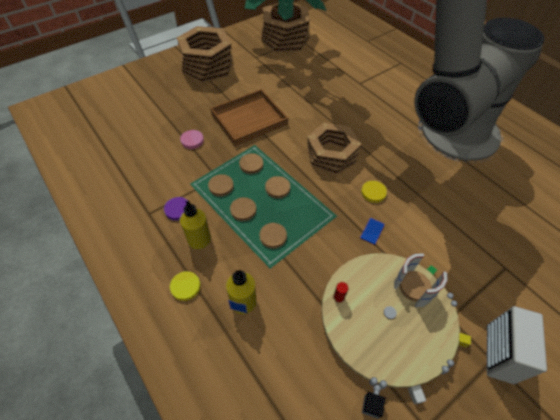

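View pics/top0.png

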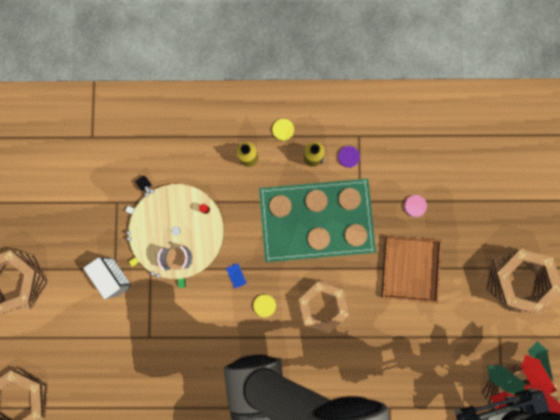

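The scene view has five brown discs on the mat and a blue separator at scene (372,231), top (236,276). The turntable is at top (176,230), with the tube at (174,258) and the red post at (204,209).

Things that could be mistaken for discs, in top pixels:
- **Discs on the mat:** (280,206), (316,200), (350,198), (319,238) and (356,235).
- **Look-alikes:** yellow at (283,129) and (264,306), purple at (349,157), pink at (416,206). I'll leave these alone.
- **Cardboard hexagons:** (324,304), which is the planter, plus others in the background.

The only loose blue sheet is the separator. The blue at scene (238,305) is on the bottle.

```bash
cat > h.py <<'E'
from plant import bot
import cv2,numpy as np
from scipy.spatial.transform import Rotation as R
def cap(n):
    o=bot.get_obs();c=bot.capture(n)
    if n=="wrist":
        T=np.eye(4);T[:3,:3]=R.from_euler("xyz",o["tcp_rot"]).as_matrix();T[:3,3]=o["tool_pos"];c["W"]=T@np.array(c["tool_from_camera"])
    else: c["W"]=np.linalg.inv(np.array(c["extrinsics"]))
    c["f"]=210/np.tan(np.radians(c["fov_y"])/2);c["o"]=o
    return c
def ray(c,px,z):
    px=np.atleast_2d(px).astype(float)
    d=np.c_[(px[:,0]-c["cx"])/c["f"],-(px[:,1]-c["cy"])/c["f"],-np.ones(len(px))]@c["W"][:3,:3].T
    p=c["W"][:3,3];return p+d*((z-p[2])/d[:,2])[:,None]
def proj(c,P):
    q=np.linalg.inv(c["W"])@np.r_[P,1];return np.array([c["cx"]-c["f"]*q[0]/q[2],c["cy"]+c["f"]*q[1]/q[2]])
def blobs(c,lo,hi,amin,z):
    """HSV mask contours -> (pixel, world centre of polygon on plane z, area mm2, minAreaRect)"""
    h=cv2.cvtColor(c["color"],cv2.COLOR_BGR2HSV);m=cv2.inRange(h,np.array(lo),np.array(hi))
    m=cv2.morphologyEx(m,cv2.MORPH_OPEN,np.ones((3,3)))
    out=[]
    for k in cv2.findContours(m,cv2.RETR_EXTERNAL,cv2.CHAIN_APPROX_NONE)[0]:
        if cv2.contourArea(k)<amin: continue
        w=ray(c,k[:,0],z)[:,:2].astype(np.float32)
        M=cv2.moments(k);out.append((np.round([M["m10"]/M["m00"],M["m01"]/M["m00"]]),cv2.minEnclosingCircle(w),cv2.minAreaRect(cv2.convexHull(w))))
    return out
E
python3 - <<'E'
from h import *
np.set_printoptions(precision=1,suppress=True)
c=cap("top");hsv=cv2.cvtColor(c["color"],cv2.COLOR_BGR2HSV)
for n,p in dict(disc=(280,206),mat=(300,220),blue=(236,276),red=(204,209),wood=(176,215),tray=(410,268),green=(181,283),yel=(134,261),tube=(174,258),tubew=(157,257)).items(): print(n,hsv[p[1],p[0]])
for n,lo,hi,a,z in(("mat",(70,80,30),(90,255,200),500,0),("blue",(108,150,60),(125,255,255),60,5),("red",(0,200,60),(4,255,255),20,82)):
    for b in blobs(c,lo,hi,a,z): print(n,b)
for p in [(280,206),(316,200.5),(350,198.5),(319,238),(356,235)]: print("disc",ray(c,p,12))
print("table circle",ray(c,[(176,183),(223,230),(129,230),(176,231)],32)) 
print("tray",ray(c,[(384,236),(440,239),(438,301),(381,298)],25))
print("tube",ray(c,(174.5,258),106),"post",ray(c,(204.5,208.5),82),"green",ray(c,(181,282),20),"planter",ray(c,(324,304),54),"glue",ray(c,[(245,149),(316,149)],150))
I=cv2.resize(c["color"][170:300,110:390],None,fx=2.85,fy=2.85,interpolation=cv2.INTER_CUBIC);cv2.imwrite("pics/crop1.png",I)
E
```

```text
disc [ 15 121 185]
mat [ 74 123 112]
blue [110 198 185]
red [  1 208 210]
wood [ 26  74 230]
tray [ 13 157 179]
green [ 67 162 167]
yel [ 29 160 229]
tube [ 15 121 179]
tubew [ 15  48 196]
mat (array([312., 218.]), ((587.9688720703125, -133.3870391845703), 167.2442626953125), ((588.5509643554688, -130.56405639648438), (199.01034545898438, 293.56976318359375), 4.7955827713012695))
blue (array([236., 275.]), ((433.84063720703125, 91.18254852294922), 30.33941078186035), ((434.439697265625, 92.10345458984375), (57.8902702331543, 32.4063606262207), 22.9877986907959))
red (array([498., 397.]), ((128.58392333984375, -588.3958740234375), 18.397010803222656), ((126.73955535888672, -588.9849853515625), (13.95785140991211, 36.588314056396484), 17.712427139282227))
red (array([540., 380.]), ((156.12928771972656, -701.3050537109375), 79.51061248779297), ((154.82789611816406, -698.8140258789062), (158.9798583984375, 50.677391052246094), 27.583499908447266))
red (array([204., 208.]), ((613.6613159179688, 169.50875854492188), 9.662725448608398), ((612.3561401367188, 169.49598693847656), (16.112415313720703, 13.334609031677246), 89.76823425292969))
disc [[625.6 -31.   12. ]]
disc [[ 640.6 -131.3   12. ]]
disc [[ 645.8 -225.9   12. ]]
disc [[ 536.2 -138.6   12. ]]
disc [[ 544.2 -240.9   12. ]]
table circle [[688.6 255.8  32. ]
 [558.1 124.8  32. ]
 [559.1 382.7  32. ]
 [555.9 253.6  32. ]]
tray [[ 540.5 -315.8   25. ]
 [ 531.7 -468.5   25. ]
 [ 364.3 -457.8   25. ]
 [ 372.7 -304.1   25. ]]
tube [[481.6 240.5 106. ]] post [[612.3 168.1  82. ]] green [[417.  240.1  20. ]] planter [[ 359.2 -147.9   54. ]] glue [[ 757.5   55.6  150. ]
 [ 756.6 -125.4  150. ]]
```

View pics/crop1.png

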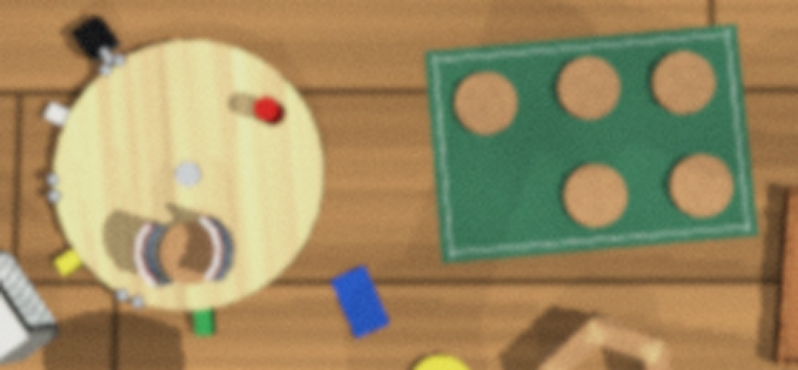

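The crop shows brown in the tube as well, so disc7 is there. That makes 6 discs: 2 more go below the separator, 2 above it, and 1 into the tray. I'll add a move calculator and start towards the mat, looking with the wrist camera.

```bash
cat >> h.py <<'E'
def plan(x,y,z,yaw=None,step=50,start=None):
    """print: round-number rows (mm->m) from the present pose to the wanted one, turn first part of each row"""
    if start is None:
        o=bot.get_obs();start=[*o["tool_pos"],o["tcp_rot"][2]]
    s=np.array(start);yaw=s[3] if yaw is None else yaw
    d=np.array([x,y,z])-s[:3];w=(yaw-s[3]+np.pi)%(2*np.pi)-np.pi
    n=int(max(np.ceil(np.linalg.norm(d)/step),np.ceil(abs(w)/.18),1));p=s[:3].copy();a=s[3]
    for i in range(n):
        g=(s[:3]+d*(i+1)/n)-p
        t=np.round([g[0]*np.cos(a)+g[1]*np.sin(a),g[0]*np.sin(a)-g[1]*np.cos(a),-g[2]],0)
        p+=[t[0]*np.cos(a)+t[1]*np.sin(a),t[0]*np.sin(a)-t[1]*np.cos(a),-t[2]]
        r=round(-w/n,3);a-=r
        print("[%g,%g,%g,0,0,%g]"%(*t/1000,r),end="," if (i+1)%5 and i<n-1 else "\n")
    return [*p,a]
def st():
    o=bot.get_obs();print("t%.1f"%o["time"],np.round(o["tool_pos"],1),np.round(o["tcp_rot"],3),"w%.1f"%o["grip_width"],"ff%.1f"%o["finger_force"],"F",np.round(o["contact_force"],1))
E
python3 -c "
from h import *
e=plan(530,-150,230,1.75,55);print(e)"
```

```text
[0.047,-0.024,-0,0,0,-0.148],[0.05,-0.016,-0.001,0,0,-0.148],[0.052,-0.009,-0,0,0,-0.148],[0.053,-0.002,-0,0,0,-0.148],[0.052,0.007,-0.001,0,0,-0.148]
[0.051,0.014,-0,0,0,-0.148],[0.048,0.021,-0.001,0,0,-0.148],[0.044,0.029,0,0,0,-0.148],[0.04,0.034,-0,0,0,-0.148],[0.034,0.04,-0.001,0,0,-0.148]
[np.float64(529.6740031264304), np.float64(-150.41189798198732), np.float64(230.28891909822033), np.float64(1.7518211451915062)]
```

```bash
python3 -m crank '[[0.047,-0.024,0,0,0,-0.148],[0.05,-0.016,0,0,0,-0.148],[0.052,-0.009,0,0,0,-0.148],[0.053,-0.002,0,0,0,-0.148],[0.052,0.007,0,0,0,-0.148]]'; python3 -m crank '[[0.051,0.014,0,0,0,-0.148],[0.048,0.021,0,0,0,-0.148],[0.044,0.029,0,0,0,-0.148],[0.04,0.034,0,0,0,-0.148],[0.034,0.04,0,0,0,-0.148]]'; python3 -m crank '[[0,0,0,0,0,0]]'
python3 - <<'E'
from h import *
st();c=cap("wrist");cv2.imwrite("pics/w1.png",c["color"]);st()
E
```

```text
time: 0.82
tool_pos: [336.7, -326.8, 226.7]
tcp_rot: [3.141, 0.0, 1.016]
contact_force: [0.1, -0.7, -1.6]
grip_width: 91.7
finger_force: 0.0
time: 1.45
tool_pos: [530.8, -149.3, 226.6]
tcp_rot: [-3.141, 0.0, 1.757]
contact_force: [-0.4, -1.3, -0.2]
grip_width: 92.1
finger_force: 0.0
time: 1.58
tool_pos: [531.4, -148.1, 226.1]
tcp_rot: [3.142, -0.001, 1.757]
contact_force: [-0.7, -0.6, -1.0]
grip_width: 91.8
finger_force: 0.0
t1.6 [ 531.4 -148.1  226.1] [ 3.142e+00 -1.000e-03  1.757e+00] w91.8 ff0.0 F [-0.7 -0.6 -1. ]
t1.6 [ 530.2 -149.4  226.1] [-3.141 -0.     1.754] w91.9 ff0.0 F [-0.1 -1.1 -0.5]
```

View pics/w1.png

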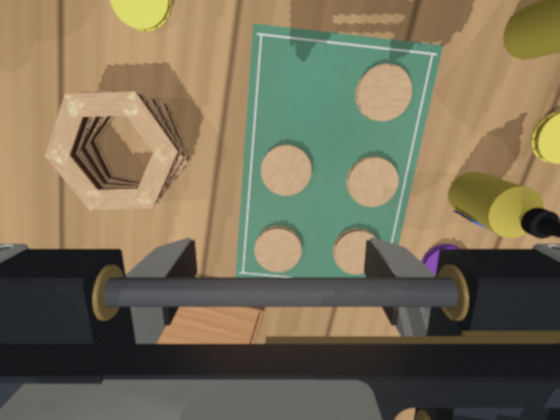

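The wrist view shows five discs, at (286,169), (372,180), (384,92), (278,249) and (357,250). The planter is on the left and a bottle on the right. I'll measure the discs inside the mat outline.

```bash
cat >> h.py <<'E'
def discs(c,z=12,mask_rows=245):
    h=cv2.cvtColor(c["color"],cv2.COLOR_BGR2HSV);g=cv2.inRange(h,np.array((60,60,30)),np.array((95,255,255)))
    ks=cv2.findContours(g,cv2.RETR_EXTERNAL,cv2.CHAIN_APPROX_NONE)[0];k=max(ks,key=cv2.contourArea)
    M=np.zeros_like(g);cv2.fillPoly(M,[cv2.convexHull(k)],255);b=cv2.inRange(h,np.array((5,60,60)),np.array((22,255,255)))&M
    b=cv2.morphologyEx(b,cv2.MORPH_OPEN,np.ones((5,5)));out=[]
    for k in cv2.findContours(b,cv2.RETR_EXTERNAL,cv2.CHAIN_APPROX_NONE)[0]:
        if cv2.contourArea(k)<150 : continue
        w=ray(c,k[:,0],z)[:,:2].astype(np.float32);e=cv2.fitEllipse(w) if len(w)>5 else None
        out.append((k[:,0].mean(0).round(),np.round(e[0],1),np.round(e[1],1)))
    return out
E
python3 - <<'E'
from h import *
for n in("wrist","top"):
    c=cap(n)
    for d in discs(c): print(n,*d)
plan(482,200,200,1.75,55)
E
```

```text
wrist [355. 249.] [ 639.  -224.1] [45.6 65.2]
wrist [279. 248.] [ 545.6 -239.9] [58.3 61.7]
wrist [374. 180.] [ 640.7 -132.4] [58.8 60.8]
wrist [287. 169.] [ 536.4 -137.9] [58.4 59.3]
wrist [385.  90.] [626.2 -32.7] [58.6 60.9]
top [280. 206.] [626.6 -30.8] [57.2 57.8]
top [350. 198.] [ 648.7 -226.8] [47.5 56.6]
[0.051,0.002,0.004,0,0,0],[0.05,0.003,0.004,0,0,0],[0.051,0.002,0.003,0,0,0],[0.05,0.002,0.004,0,0,0],[0.051,0.003,0.004,0,0,0]
[0.05,0.002,0.004,0,0,0],[0.051,0.002,0.003,0,0,0]
```

```bash
python3 -m crank '[[0.051,0.002,0.004,0,0,0],[0.05,0.003,0.004,0,0,0],[0.051,0.002,0.003,0,0,0],[0.05,0.002,0.004,0,0,0],[0.051,0.003,0.004,0,0,0]]' >/dev/null; python3 -m crank '[[0.05,0.002,0.004,0,0,0],[0.051,0.002,0.003,0,0,0],[0,0,0,0,0,0]]'
python3 - <<'E'
from h import *
st();c=cap("wrist");cv2.imwrite("pics/w2.png",c["color"])
for b in blobs(c,(108,150,60),(125,255,255),300,5): print("blue",b)
for b in blobs(c,(0,190,60),(4,255,255),100,82): print("red",b)
for b in blobs(c,(60,120,60),(75,255,255),100,20): print("green",b)
E
```

```text
time: 2.72
tool_pos: [480.8, 201.8, 200.6]
tcp_rot: [-3.141, -0.0, 1.754]
contact_force: [0.3, -0.6, 1.3]
grip_width: 91.6
finger_force: 0.0
t2.7 [480.8 201.8 200.6] [-3.141 -0.     1.754] w91.6 ff0.0 F [ 0.3 -0.6  1.3]
blue (array([223., 262.]), ((433.11114501953125, 91.23906707763672), 30.692237854003906), ((433.52264404296875, 90.83079528808594), (55.4178466796875, 33.721046447753906), 25.184005737304688))
```

View pics/w2.png

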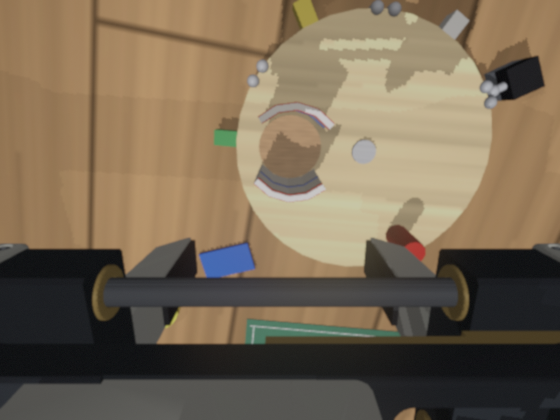

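The tube walls are at (296,115) and (290,190), with a disc inside at (290,147). The axis cap is at (364,151), the green tab at (226,137) and the separator at (228,260). Next I'll fit the rim, the plywood circle and the green tab.

```bash
python3 - <<'E'
from h import *
from scipy.optimize import least_squares
c=cap("wrist");I=c["color"];h=cv2.cvtColor(I,cv2.COLOR_BGR2HSV)
for p in[(226,137),(364,151),(285,104),(290,198),(320,190),(330,122),(290,147),(290,185),(400,150),(415,252)]:print(p,h[p[1],p[0]])
w=cv2.inRange(h,np.array((18,40,150)),np.array((32,140,255)));w=cv2.morphologyEx(w,cv2.MORPH_OPEN,np.ones((3,3)))
k=max(cv2.findContours(w,cv2.RETR_EXTERNAL,cv2.CHAIN_APPROX_NONE)[0],key=cv2.contourArea)
P=ray(c,cv2.convexHull(k)[:,0],32)[:,:2].astype(np.float32);print("ply",cv2.minEnclosingCircle(P),cv2.fitEllipse(P))
print("cap",ray(c,(364,151),35),"green",ray(c,(225,137.5),20),"disc7",ray(c,(290,147),50))
m=cv2.inRange(h,np.array((0,0,120)),np.array((180,45,255)));m[:,:240]=0;m[:,345:]=0;m[:95]=0;m[210:]=0
v,u=np.nonzero(m);Q=ray(c,np.c_[u,v],106)[:,:2]
r=least_squares(lambda p:np.hypot(*(Q-p[:2]).T)-p[2],[481,240,36],loss="soft_l1",f_scale=2);print("rim fit",r.x,len(u))
o=I.copy();o[m>0]=(255,0,255)
cv2.imwrite("pics/c2.png",cv2.resize(np.hstack([I[90:215,210:345],o[90:215,210:345]]),None,fx=2.9,fy=2.9,interpolation=cv2.INTER_NEAREST))
E
```

```text
(226, 137) [ 64 106 151]
(364, 151) [120   3 175]
(285, 104) [ 17  11 156]
(290, 198) [ 13   9 198]
(320, 190) [ 13  41 194]
(330, 122) [ 10   4 198]
(290, 147) [ 16  93 126]
(290, 185) [129  18  99]
(400, 150) [ 22  61 198]
(415, 252) [  2 178 172]
ply ((556.7281494140625, 253.20155334472656), 130.97024536132812) ((557.1008911132812, 252.60716247558594), (259.784423828125, 259.9276428222656), 67.31436920166016)
cap [[558.19548562 251.91471958  35.        ]] green [[415.60406489 238.19223653  20.        ]] disc7 [[482.97612768 243.78064371  50.        ]]
rim fit [483.9913804  245.21021774  36.6068106 ] 1363
```

View pics/c2.png

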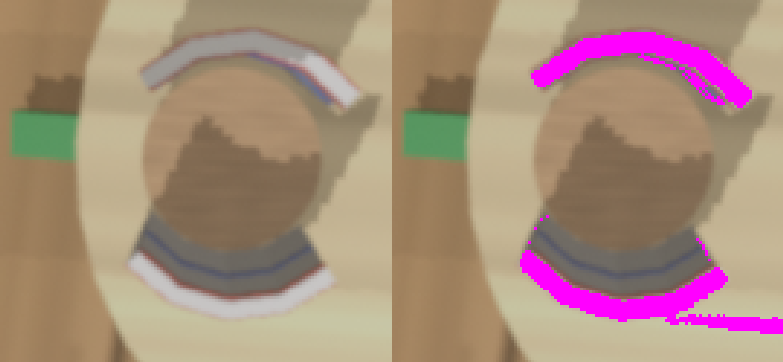

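The fits agree:
- **Axis:** (557,252.6), with the plywood fit at 260 mm across.
- **Green tab:** 142 mm out, as specified, which gives an indexer yaw of about 0.10.
- **Tube centre:** about (483,245). The rim fit gives a radius of 36.6.

The tool yaw at the tube is therefore 1.672. Next is the first disc.

```bash
python3 -c "
from h import *
plan(626,-32,120,1.672,55)"
```

```text
[-0.042,0.017,0.013,0,0,0.013],[-0.042,0.017,0.014,0,0,0.013],[-0.042,0.018,0.013,0,0,0.013],[-0.042,0.018,0.014,0,0,0.013],[-0.041,0.019,0.013,0,0,0.013]
[-0.041,0.02,0.014,0,0,0.013]
```

```bash
python3 -m crank '[[-0.042,0.017,0.013,0,0,0.013],[-0.042,0.017,0.014,0,0,0.013],[-0.042,0.018,0.013,0,0,0.013],[-0.042,0.018,0.014,0,0,0.013],[-0.041,0.019,0.013,0,0,0.013]]'>/dev/null; python3 -m crank '[[-0.041,0.02,0.014,0,0,0.013],[0,0,0,0,0,0]]'>/dev/null
python3 - <<'E'
from h import *
st();c=cap("wrist")
for d in discs(c): print(*d)
E
```

```text
t3.7 [626.6 -36.4 118.2] [-3.140e+00  1.000e-03  1.667e+00] w91.7 ff0.0 F [-1.4 -0.1 -0.1]
[287. 273.] [ 638.9 -103.7] [ 9.8 33.8]
[282. 196.] [627.4 -31.6] [58.6 60.2]
```

```bash
python3 -m crank '[[0.004,0.001,0.04,0,0,0],[0,0,0.04,0,0,0],[0,0,0,0,0,0]]' ; python3 - <<'E'
from h import *
st()
c=cap("wrist")
for d in discs(c): print(*d)
st()
plan(627.4,-31.6,3,1.672,20)
E
```

```text
time: 4.12
tool_pos: [624.4, -26.3, 37.6]
tcp_rot: [-3.135, -0.002, 1.674]
contact_force: [0.5, 0.5, 0.6]
grip_width: 91.7
finger_force: 0.0
t4.1 [624.4 -26.3  37.6] [-3.135e+00 -2.000e-03  1.674e+00] w91.7 ff0.0 F [0.5 0.5 0.6]
[284. 242.] [627.1 -28.7] [55.9 60.1]
t4.2 [626.2 -26.6  39.8] [-3.14  -0.     1.674] w92.0 ff0.0 F [ 0.1 -0.6  0.4]
[-0.003,0,0.018,0,0,0.001],[-0.002,0.001,0.019,0,0,0.001]
```

```bash
python3 -m crank '[[0,0,0,0,0,0],[0,0,0,0,0,0]]' >/dev/null; python3 - <<'E'
from h import *
for i in range(4):
    st();c=cap("wrist")
    print([list(map(list,d)) for d in discs(c)])
print(np.round(c["W"],2))
E
```

```text
t4.4 [628.2 -26.9  41.8] [3.138e+00 1.000e-03 1.674e+00] w91.6 ff0.0 F [-0.1 -0.7  0. ]
[[[np.float64(278.0), np.float64(238.0)], [np.float64(627.3), np.float64(-29.9)], [np.float64(58.6), np.float64(59.5)]]]
t4.5 [628.  -26.8  41.4] [3.139e+00 1.000e-03 1.674e+00] w91.8 ff0.0 F [1.2 0.2 0.9]
[[[np.float64(278.0), np.float64(239.0)], [np.float64(627.2), np.float64(-29.8)], [np.float64(58.4), np.float64(59.5)]]]
t4.5 [627.8 -26.8  41.1] [3.140e+00 1.000e-03 1.674e+00] w91.9 ff0.0 F [-0.6 -1.3  0.2]
[[[np.float64(278.0), np.float64(239.0)], [np.float64(627.2), np.float64(-29.7)], [np.float64(58.1), np.float64(59.5)]]]
t4.6 [627.6 -26.8  40.7] [3.14  0.    1.674] w91.9 ff0.0 F [-0.1 -0.2  0.6]
[[[np.float64(279.0), np.float64(239.0)], [np.float64(627.2), np.float64(-29.6)], [np.float64(58.1), np.float64(59.6)]]]
[[ 9.9000e-01 -1.0000e-01 -3.0000e-02  6.1968e+02]
 [ 1.0000e-01  9.6000e-01  2.8000e-01  4.7920e+01]
 [ 0.0000e+00 -2.8000e-01  9.6000e-01  1.9802e+02]
 [ 0.0000e+00  0.0000e+00  0.0000e+00  1.0000e+00]]
```

```bash
python3 -m crank '[[-0.003,0,0.019,0,0,0],[0,0,0.018,0,0,0],[0,0,0,0,0,0]]' >/dev/null; python3 -m crank '[[0,0,0,0,0,0],[0,0,0,0,0,0],[0,0,0,0,0,0]]' 40; python3 -m crank '[[0,0,0,0,0,0]]'; python3 - <<'E'
from h import *
st();e=plan(627,-30,140,1.672,40);plan(483,245,140,1.672,55,e)
E
```

```text
time: 5.38
tool_pos: [627.3, -29.7, 2.4]
tcp_rot: [-3.141, 0.0, 1.674]
contact_force: [-0.5, -0.2, 1.0]
grip_width: 66.7
finger_force: 0.0
time: 5.5
tool_pos: [627.4, -29.7, 2.7]
tcp_rot: [-3.142, 0.0, 1.674]
contact_force: [-0.2, -0.2, -0.5]
grip_width: 59.1
finger_force: 30.0
t5.5 [627.4 -29.7   2.7] [-3.142  0.     1.674] w59.1 ff30.0 F [-0.2 -0.2 -0.5]
[-0,-0,-0.034,0,0,0],[-0,-0,-0.035,0,0,0],[-0,-0,-0.034,0,0,0],[-0,-0,-0.034,0,0,0]
[0.048,-0.019,-0,0,0,0],[0.048,-0.019,-0,0,0,0],[0.048,-0.02,-0,0,0,0],[0.048,-0.019,-0,0,0,0],[0.048,-0.019,-0,0,0,0]
[0.048,-0.019,-0,0,0,0]
```

Disc gripped: width 59 mm, force 30 N. I'll lift it and carry it over the tube.

```bash
python3 -m crank '[[0,0,-0.034,0,0,0],[0,0,-0.035,0,0,0],[0,0,-0.034,0,0,0],[0,0,-0.034,0,0,0],[0.048,-0.019,0,0,0,0]]' >/dev/null; python3 -m crank '[[0.048,-0.019,0,0,0,0],[0.048,-0.019,0,0,0,0],[0.048,-0.02,0,0,0,0],[0.048,-0.019,0,0,0,0],[0.048,-0.019,0,0,0,0]]' >/dev/null; python3 -m crank '[[0,0,0,0,0,0],[0,0,0,0,0,0],[0,0,0,0,0,0],[0,0,0,0,0,0]]' >/dev/null
python3 - <<'E'
from h import *
st();c=cap("wrist");cv2.imwrite("pics/w3.png",c["color"])
print(proj(c,(483,245,106)))
E
```

```text
t7.2 [484.  244.  139.6] [3.142 0.    1.672] w59.5 ff30.0 F [-0.6  0.5 -0.1]
[278.63212818 231.45635271]
```

View pics/w3.png

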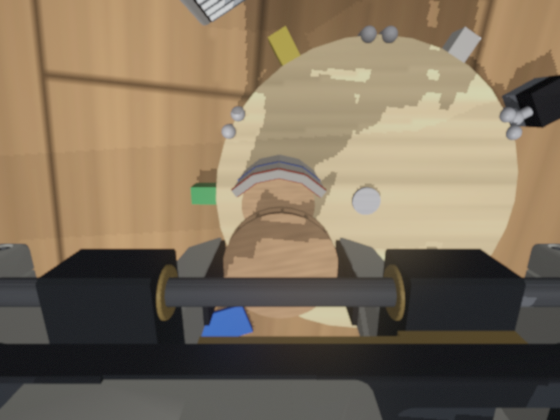

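The held disc has its upper edge at (280,208), and the tube's far wall spans (235,190) to (325,190). I'll measure both against each other before lowering.

```bash
cat >> h.py <<'E'
def rimfit(c,guess=(483,245)):
    """centre of tube from light rim pixels of its far wall; radius fixed at 36"""
    from scipy.optimize import least_squares
    h=cv2.cvtColor(c["color"],cv2.COLOR_BGR2HSV);m=cv2.inRange(h,np.array((0,0,125)),np.array((180,40,255)))
    v,u=np.nonzero(m);Q=ray(c,np.c_[u,v],106)[:,:2];q=Q-guess;r=np.hypot(*q.T)
    ok=(r>29)&(r<43)&(q[:,1]>12);Q=Q[ok]
    return least_squares(lambda p:np.hypot(*(Q-p[:2]).T)-36,guess,loss="soft_l1",f_scale=1.5).x,len(Q)
def held(c,top):
    """held disc centre from upper arc of its brown blob, top plane at z=top"""
    h=cv2.cvtColor(c["color"],cv2.COLOR_BGR2HSV)
    b=cv2.inRange(h,np.array((5,60,60)),np.array((20,255,255)))
    return b
E
python3 - <<'E'
from h import *
c=cap("wrist");print(rimfit(c)); h=cv2.cvtColor(c["color"],cv2.COLOR_BGR2HSV)
for v in range(150,222,3): print(v,c["color"][v,282],h[v,282])
t=c["o"]["tool_pos"];print(t,proj(c,(t[0],t[1]+30,t[2]+9.3)),proj(c,(483+ -3.6,245+36,106)))
E
```

```text
(array([482.61802202, 246.39718938]), 782)
150 [117 146 161] [ 20  70 161]
153 [116 144 158] [ 20  68 158]
156 [109 118 124] [ 18  31 124]
159 [108 115 119] [ 19  24 119]
162 [115  94  91] [116  53 115]
165 [108 114 119] [ 16  24 119]
168 [ 87  94 119] [  7  69 119]
171 [144 149 158] [ 11  23 158]
174 [159 164 167] [ 19  12 167]
177 [156 161 166] [ 15  15 166]
180 [118 145 179] [ 13  87 179]
183 [123 155 185] [ 15  85 185]
186 [120 152 182] [ 15  87 182]
189 [121 153 183] [ 15  86 183]
192 [121 154 184] [ 16  87 184]
195 [123 155 185] [ 15  85 185]
198 [120 152 182] [ 15  87 182]
201 [ 90 116 142] [ 15  93 142]
204 [ 89 115 140] [ 15  93 140]
207 [ 74  96 117] [ 15  94 117]
210 [ 65  85 104] [ 15  96 104]
213 [ 87 113 138] [ 15  94 138]
216 [118 150 180] [ 15  88 180]
219 [121 154 184] [ 16  87 184]
[483.91384537 244.09233839 139.60212802] [286.2356673  208.24305226] [278.82546523 176.33864787]
```

```bash
python3 - <<'E'
from h import *
c=cap("wrist");t=c["o"]["tool_pos"];print(np.round(t,1))
for a in(0,-3,-5):
    print(a,[np.round(proj(c,(t[0]-3,t[1]+30+a,t[2]+z)),1) for z in(-2.7,9.3,6,-6)])
I=c["color"];print(I[196:222,270].mean(1).round(),I[196:222,295].mean(1).round())
cv2.imwrite("pics/c3.png",cv2.resize(I[150:310,200:370],None,fx=3.5,fy=3.5,interpolation=cv2.INTER_NEAREST))
E
```

```text
[483.8 244.3 139.6]
0 [array([280.1, 201. ]), array([280.1, 207.6]), array([280.1, 205.7]), array([280.2, 199.3])]
-3 [array([279.6, 206.5]), array([279.5, 213.5]), array([279.5, 211.4]), array([279.6, 204.7])]
-5 [array([279.2, 210.1]), array([279.1, 217.3]), array([279.1, 215.2]), array([279.2, 208.2])]
[111. 111. 112. 114. 115. 115. 113. 112. 113. 113. 110. 102. 100. 105.
 109. 104.  91.  90. 119. 141. 146. 145. 145. 146. 145. 134.] [155. 154. 154. 152. 150. 150. 150. 148. 136. 119. 112. 111. 105. 102.
 107. 112. 110.  97.  92. 117. 141. 150. 152. 151. 150. 149.]
```

View pics/c3.png

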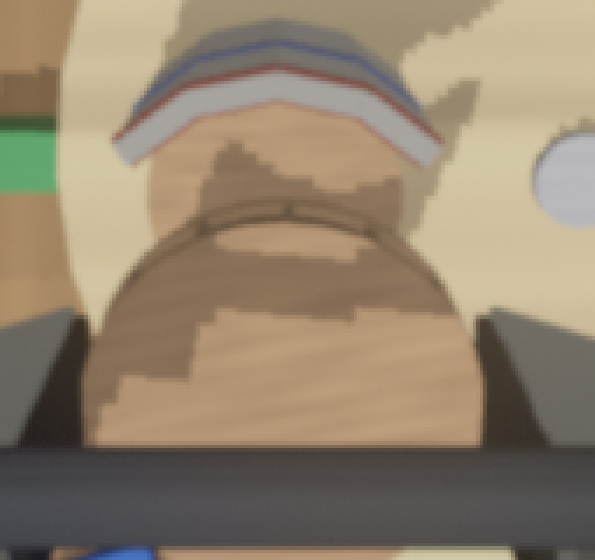

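The held disc reads about 3 mm short of the TCP in tool x, and the rim centre reads (482.6,246.4). I'll shift +4 mm in tool x, lower to just above the rim and compare again.

```bash
python3 -m crank '[[0.004,-0.001,0.014,0,0,0],[0,0,0.014,0,0,0],[0,0,0,0,0,0],[0,0,0,0,0,0],[0,0,0,0,0,0]]'>/dev/null; python3 - <<'E'
from h import *
c=cap("wrist");t=c["o"]["tool_pos"];st();print(rimfit(c))
for a in(0,-2,-4):
    print(a,[np.round(proj(c,(t[0]-3,t[1]+30+a,t[2]+z)),1) for z in(-2.7,9.3)])
print([np.round(proj(c,(482.6-3.6,246+r,106)),1) for r in(33.5,38.5)])
I=c["color"]
cv2.imwrite("pics/c4.png",cv2.resize(I[150:310,200:370],None,fx=3.5,fy=3.5,interpolation=cv2.INTER_NEAREST))
E
```

```text
t8.1 [482.3 248.9 112.1] [ 3.141 -0.     1.674] w58.9 ff30.0 F [ 0.5 -0.8 -0. ]
(array([482.59156725, 246.46629083]), 1044)
0 [array([280.2, 201. ]), array([280.3, 207.6])]
-2 [array([279.8, 204.6]), array([279.8, 211.5])]
-4 [array([279.4, 208.3]), array([279.4, 215.4])]
[array([279.7, 198.3]), array([280.7, 189.2])]
```

View pics/c4.png

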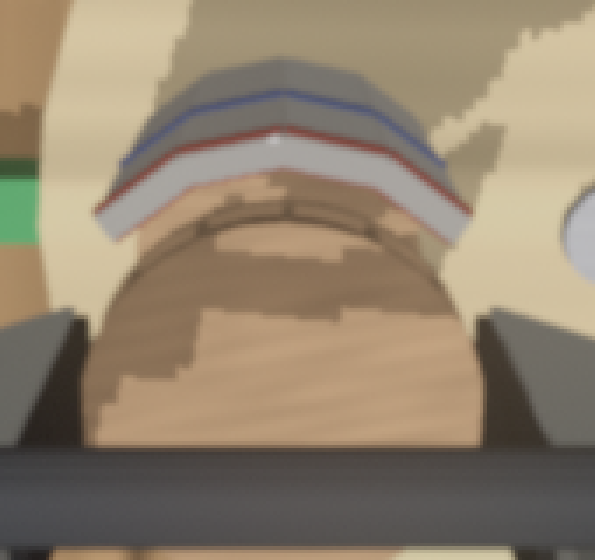

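The gap from the rim's inner edge to the disc's lower edge is about 3.7 mm, against an ideal 3.5 mm, so the disc is centred. Lowering it now.

```bash
python3 -m crank '[[0,0,0.015,0,0,0],[0,0,0.015,0,0,0],[0,0,0.015,0,0,0],[0,0,0.01,0,0,0],[0,0,0,0,0,0]]' | grep -E "pos|contact|width"; python3 -m crank '[[0,0,0.004,0,0,0],[0,0,0,0,0,0],[0,0,0,0,0,0]]'| grep -E "pos|contact|width"
```

```text
tool_pos: [481.5, 248.6, 55.6]
contact_force: [0.0, 0.7, -0.1]
grip_width: 59.1
tool_pos: [482.2, 248.9, 53.0]
contact_force: [-0.6, -0.1, 0.3]
grip_width: 59.3
```

```bash
python3 -m crank '[[0,0,0,0,0,0],[0,0,0,0,0,0],[0,0,0,0,0,0],[0,0,-0.02,0,0,0],[0,0,-0.04,0,0,0]]' 85 | grep -E "time|contact|width"; python3 - <<'E'
from h import *
e=[482.3,248.9,113,1.672]
e=plan(482.3,248.9,140,1.672,40,e);e=plan(536.4,-138,60,1.672,58,e)
E
```

```text
time: 9.7
contact_force: [0.3, -0.3, 1.0]
grip_width: 77.9
[0,0,-0.027,0,0,-0]
[-0.056,0.002,0.011,0,0,-0],[-0.056,0.002,0.012,0,0,-0],[-0.055,0.002,0.011,0,0,-0],[-0.056,0.002,0.012,0,0,-0],[-0.056,0.003,0.011,0,0,-0]
[-0.056,0.002,0.012,0,0,-0],[-0.055,0.002,0.011,0,0,-0]
```

```bash
python3 -m crank '[[0,0,-0.027,0,0,0],[-0.056,0.002,0.008,0,0,0],[-0.056,0.002,0.01,0,0,0],[-0.055,0.002,0.011,0,0,0],[-0.056,0.002,0.012,0,0,0]]' 100 >/dev/null; python3 -m crank '[[-0.056,0.003,0.011,0,0,0],[-0.056,0.002,0.012,0,0,0],[-0.055,0.002,0.016,0,0,0],[0,0,0,0,0,0],[0,0,0,0,0,0]]' >/dev/null;python3 -m crank '[[0,0,0.02,0,0,0],[0,0,0,0,0,0],[0,0,0,0,0,0]]' >/dev/null
python3 - <<'E'
from h import *
c=cap("wrist");st();d=discs(c)
for q in d: print(*q)
d=min(d,key=lambda q:np.hypot(*(q[1]-c["o"]["tool_pos"][:2])));plan(*d[1],3,1.672,20)
cv2.imwrite("pics/w5.png",c["color"])
t=cap("top")
for q in discs(t):print("top",*q)
E
```

```text
t11.4 [ 537.6 -136.9   40.6] [3.140e+00 1.000e-03 1.675e+00] w91.8 ff0.0 F [ 0.2 -0.1 -0.6]
[443. 231.] [ 637.4 -122.1] [40.3 61.7]
[278. 235.] [ 536.4 -137. ] [59.  60.4]
[0,-0.001,0.019,0,0,0.002],[0,-0,0.019,0,0,0.002]
top [349. 198.] [ 645.9 -223.3] [55.6 57.7]
```

```bash
python3 -m crank '[[0,-0.001,0.019,0,0,0],[0,0,0.019,0,0,0],[0,0,0,0,0,0]]' >/dev/null; python3 -m crank '[[0,0,0,0,0,0],[0,0,0,0,0,0],[0,0,0,0,0,0],[0,0,0,0,0,0]]' 40|grep -E "width|force|pos"; python3 -m crank '[[0,0,-0.033,0,0,0],[0,0,-0.033,0,0,0],[0,0,-0.033,0,0,0],[0,0,-0.033,0,0,0]]'|grep width; python3 -m crank '[[0.056,-0.002,0,0,0,0],[0.056,-0.002,0,0,0,0],[0.056,-0.002,0,0,0,0],[0.056,-0.002,0,0,0,0],[0.056,-0.002,0,0,0,0]]'|grep width; python3 -m crank '[[0.055,-0.003,0,0,0,0],[0.055,-0.003,0,0,0,0],[0,0,0,0,0,0],[0,0,0,0,0,0],[0,0,0,0,0,0]]' | grep -E "width|force|pos"
python3 - <<'E'
from h import *
e=plan(482.3,248.9,112,1.672,15)
E
```

```text
tool_pos: [536.2, -137.7, 2.0]
contact_force: [-0.7, 0.7, 1.1]
grip_width: 59.2
finger_force: 30.0
grip_width: 58.7
grip_width: 59.0
tool_pos: [480.4, 247.4, 133.6]
contact_force: [-0.4, -0.1, 0.1]
grip_width: 59.2
finger_force: 30.0
[0.001,0.001,0.011,0,0,0],[0,0.001,0.011,0,0,0]
```

```bash
python3 -m crank '[[0.001,0.002,0.011,0,0,0],[0,0,0.011,0,0,0],[0,0,0,0,0,0],[0,0,0,0,0,0],[0,0,0,0,0,0]]'>/dev/null; cat >> h.py <<'E'
def edge(c):
    g=c["color"].mean(2);return [(k,int(200+g[200:225,k].argmin())) for k in(265,270,275,285,290,295)]
E
python3 - <<'E'
from h import *
r=cv2.imread("pics/w3.png");print("ref",edge(dict(color=r)))
c=cap("wrist");st();print(edge(c),rimfit(c))
E
```

```text
ref [(265, 214), (270, 212), (275, 212), (285, 212), (290, 213), (295, 214)]
t14.7 [482.1 249.9 112. ] [ 3.141 -0.     1.674] w58.8 ff30.0 F [-0.8  1.1 -0. ]
[(265, 210), (270, 210), (275, 209), (285, 209), (290, 209), (295, 211)] (array([482.62019145, 246.42295399]), 1040)
```

```bash
python3 -m crank '[[-0.002,0,0.015,0,0,0],[0,0,0.015,0,0,0],[0,0,0.014,0,0,0],[0,0,0,0,0,0],[0,0,0,0,0,0]]' | grep -E "pos|contact|width"; python3 -m crank '[[0,0,0.003,0,0,0],[0,0,0,0,0,0],[0,0,0,0,0,0]]'| grep -E "pos|contact|width";  python3 -m crank '[[0,0,0,0,0,0],[0,0,0,0,0,0],[0,0,0,0,0,0],[0,0,-0.02,0,0,0],[0,0,-0.04,0,0,0]]' 85 | grep -E "time|contact|width"; python3 - <<'E'
from h import *
# separator aim: length direction; look position
e=[482.3,248,124,1.672]
e=plan(482.3,248,150,1.672,40,e);e=plan(440,75,120,1.672,58,e);
E
```

```text
tool_pos: [482.3, 247.9, 67.7]
contact_force: [-0.3, 1.0, 0.2]
grip_width: 59.4
tool_pos: [482.2, 247.9, 64.9]
contact_force: [-0.6, 1.3, 0.1]
grip_width: 59.1
time: 16.35
contact_force: [1.0, 0.6, 0.0]
grip_width: 78.3
[0,0,-0.026,0,0,-0]
[-0.042,-0.015,0.008,0,0,-0],[-0.042,-0.015,0.007,0,0,-0],[-0.042,-0.015,0.008,0,0,-0],[-0.042,-0.015,0.007,0,0,-0]
```

```bash
python3 -m crank '[[0,0,-0.026,0,0,0],[-0.042,-0.015,0.008,0,0,-0.08],[-0.043,-0.012,0.007,0,0,-0.08],[-0.044,-0.008,0.008,0,0,-0.08],[-0.044,-0.005,0.007,0,0,-0.08]]' 100 >/dev/null;  python3 -m crank '[[0,0,0.03,0,0,0],[0,0,0.03,0,0,0],[0,0,0,0,0,0],[0,0,0,0,0,0],[0,0,0,0,0,0]]' >/dev/null
python3 - <<'E'
from h import *
c=cap("wrist");st();
B=blobs(c,(108,130,50),(125,255,255),300,5)
for b in B: print(*b)
for z,w,p in [(50,0,0)]: print(rimfit(c))
E
```

```text
t17.6 [482.1  72.5  61.8] [3.140e+00 1.000e-03 1.994e+00] w91.7 ff0.0 F [-0.5 -0.3 -0.1]
[227. 170.] ((434.3777770996094, 90.6949691772461), 33.987430572509766) ((434.39599609375, 90.70936584472656), (60.01679992675781, 33.85874557495117), 24.245452880859375)
(array([483., 245.]), 0)
```

```bash
python3 - <<'E'
from h import *
e=plan(434.9,89.5,35,1.994,25);plan(434.9,89.5,2,1.994,20,e)
E
```

```text
[0.012,-0.012,0.009,0,0,0],[0.011,-0.012,0.009,0,0,0],[0.012,-0.012,0.009,0,0,0]
[-0,-0,0.016,0,0,0],[-0,-0,0.017,0,0,0]
```

```bash
python3 -m crank '[[0.012,-0.012,0.009,0,0,0],[0.011,-0.012,0.009,0,0,0],[0.012,-0.012,0.009,0,0,0],[0,0,0,0,0,0],[0,0,0,0,0,0]]' >/dev/null; python3 - <<'E'
from h import *
c=cap("wrist");st()
for b in blobs(c,(108,130,50),(125,255,255),300,5): print(*b)
E
```

```text
t18.3 [435.6  89.4  34.4] [3.139e+00 1.000e-03 1.994e+00] w92.0 ff0.0 F [-0.3 -0.  -0.1]
[279. 232.] ((434.1568603515625, 90.82293701171875), 34.105953216552734) ((434.15911865234375, 90.91475677490234), (60.0430908203125, 35.08859634399414), 24.21015167236328)
[517.  47.] ((510.5804443359375, 242.0313720703125), 26.402019500732422) ((509.7763366699219, 239.66488647460938), (7.92257022857666, 52.77476501464844), 71.23233795166016)
```

```bash
python3 -m crank '[[0,0,0.016,0,0,0],[0,0,0.016,0,0,0],[0,0,0,0,0,0],[0,0,0,0,0,0]]' |grep -E "pos|contact"; python3 -m crank '[[0,0,0,0,0,0],[0,0,0,0,0,0],[0,0,0,0,0,0],[0,0,0,0,0,0]]' 40|grep -E "width|force|pos"; python3 -m crank '[[0,0,-0.033,0,0,0],[0,0,-0.033,0,0,0],[0,0,-0.033,0,0,0],[0,0,-0.033,0,0,0],[0,0,0,0,0,0]]'|grep -E "width|pos"; python3 - <<'E'
from h import *
plan(482.3,248,134,1.672,55)
E
```

```text
tool_pos: [434.8, 89.4, 2.2]
contact_force: [-1.4, -0.3, 0.3]
tool_pos: [434.3, 89.5, 1.8]
contact_force: [-0.7, 0.6, 1.1]
grip_width: 61.1
finger_force: 30.0
tool_pos: [435.6, 89.6, 135.7]
grip_width: 61.1
[0.031,0.027,0,0,0,0.08],[0.034,0.024,0.001,0,0,0.08],[0.035,0.022,0,0,0,0.08],[0.037,0.019,0.001,0,0,0.08]
```

```bash
python3 -m crank '[[0.031,0.027,0,0,0,0.08],[0.034,0.024,0,0,0,0.08],[0.035,0.022,0,0,0,0.08],[0.037,0.019,0,0,0,0.08],[0,0,0,0,0,0]]' |grep -E "width|pos"; python3 -m crank '[[0,0,0.011,0,0,0],[0,0,0.012,0,0,0],[0,0,0,0,0,0],[0,0,0,0,0,0],[0,0,0,0,0,0]]' |grep -E "width|pos"; python3 - <<'E'
from h import *
c=cap("wrist");st();print(rimfit(c));t=c["o"]["tool_pos"]
cv2.imwrite("pics/c6.png",cv2.resize(c["color"][130:310,180:400],None,fx=3,fy=3,interpolation=cv2.INTER_NEAREST))
print("exp top edge",proj(c,(t[0]-1.8,t[1]+18,t[2]+3.2)))
E
```

```text
tool_pos: [481.0, 250.3, 132.0]
grip_width: 60.9
tool_pos: [481.6, 248.2, 111.1]
grip_width: 61.0
t21.2 [481.6 248.2 111.1] [ 3.141 -0.     1.674] w60.8 ff30.0 F [0.  0.2 0.3]
(array([482.47381392, 246.39439694]), 1153)
exp top edge [280.14419185 226.51778912]
```

View pics/c6.png

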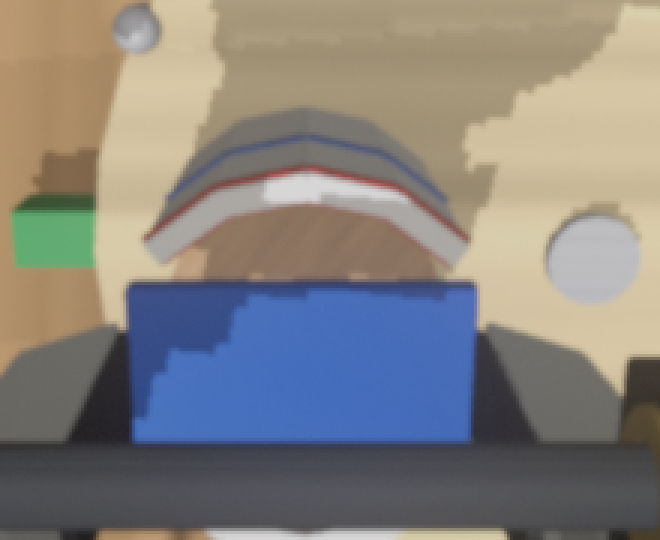

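The separator is held level and square, with its edge at row 226 as expected. I'll shift −2 mm in tool x and lower it.

```bash
python3 -m crank '[[-0.002,0.001,0.015,0,0,0],[0,0,0.015,0,0,0],[0,0,0,0,0,0],[0,0,0,0,0,0]]' | grep -E "pos|contact|width"; python3 -m crank '[[0,0,0.004,0,0,0],[0,0,0,0,0,0],[0,0,0,0,0,0]]'| grep -E "pos|contact|width"
```

```text
tool_pos: [482.6, 246.5, 80.5]
contact_force: [-0.2, 0.6, 0.1]
grip_width: 60.8
tool_pos: [482.6, 246.5, 76.8]
contact_force: [1.0, -0.7, -0.2]
grip_width: 60.9
```

```bash
python3 -m crank '[[0,0,0.001,0,0,0],[0,0,0,0,0,0],[0,0,0,0,0,0],[0,0,0,0,0,0]]' 80 | grep -E "time|contact|width"; python3 -m crank '[[0,0,-0.03,0,0,0],[0,0,-0.04,0,0,0],[0,0,0,0,0,0],[0,0,0,0,0,0],[0,0,0,0,0,0]]' 100 >/dev/null; python3 - <<'E'
from h import *
c=cap("wrist");st();print(rimfit(c))
for b in blobs(c,(105,110,30),(125,255,255),300,79): print(*b)
cv2.imwrite("pics/c7.png",c["color"])
plan(544.5,-240,60,1.672,60)
E
```

```text
time: 22.62
contact_force: [0.2, -0.5, -0.1]
grip_width: 73.6
t23.3 [481.9 246.2 144.5] [-3.139e+00  1.000e-03  1.674e+00] w91.8 ff0.0 F [0.2 0.  0.6]
(array([482.56542632, 246.27954973]), 863)
[281. 215.] ((482.62457275390625, 245.8621826171875), 32.679649353027344) ((482.55859375, 247.69818115234375), (59.646461486816406, 34.28884506225586), 5.962057113647461)
[-0.054,0.001,0.009,0,0,0],[-0.055,0.002,0.01,0,0,0],[-0.054,0.001,0.009,0,0,0],[-0.055,0.001,0.01,0,0,0],[-0.054,0.002,0.009,0,0,0]
[-0.055,0.001,0.009,0,0,0],[-0.054,0.002,0.01,0,0,0],[-0.055,0.001,0.009,0,0,0],[-0.054,0.001,0.01,0,0,0]
```

The separator lies flat at (482.6,247), turned 0.104 rad along the slots. Third disc next.

```bash
python3 -m crank '[[-0.054,0.001,0.009,0,0,0],[-0.055,0.002,0.01,0,0,0],[-0.054,0.001,0.009,0,0,0],[-0.055,0.001,0.01,0,0,0],[-0.054,0.002,0.009,0,0,0]]' >/dev/null; python3 -m crank '[[-0.055,0.001,0.009,0,0,0],[-0.054,0.002,0.01,0,0,0],[-0.055,0.001,0.009,0,0,0],[-0.054,0.001,0.01,0,0,0],[0,0,0,0,0,0]]' >/dev/null;python3 -m crank '[[0,0,0.02,0,0,0],[0,0,0,0,0,0],[0,0,0,0,0,0],[0,0,0,0,0,0]]' >/dev/null
python3 - <<'E'
from h import *
c=cap("wrist");st();d=discs(c)
for q in d: print(*q)
d=min(d,key=lambda q:np.hypot(*(q[1]-c["o"]["tool_pos"][:2])));plan(d[1][0],d[1][1]-2,2.5,1.672,20)
E
```

```text
t25.1 [ 545.3 -239.5   41.5] [3.141e+00 1.000e-03 1.674e+00] w92.0 ff0.0 F [-0.1  0.1  0.3]
[280. 235.] [ 545.6 -240.3] [58.9 60.5]
[440. 223.] [ 643.3 -220.4] [50.5 63.5]
[428.  69.] [ 615.5 -135.3] [58.8 62.1]
[-0.001,0,0.019,0,0,0.001],[-0.002,0,0.02,0,0,0.001]
```

One mat disc has been knocked to about (615,−135). I'll grip this one and carry it over.

```bash
python3 -m crank '[[-0.001,0,0.019,0,0,0],[-0.001,0,0.02,0,0,0],[0,0,0,0,0,0]]' >/dev/null; python3 -m crank '[[0,0,0,0,0,0],[0,0,0,0,0,0],[0,0,0,0,0,0],[0,0,0,0,0,0]]' 40|grep -E "width|force|pos"; python3 -m crank '[[0,0,-0.033,0,0,0],[0,0,-0.033,0,0,0],[0,0,-0.033,0,0,0],[0,0,-0.033,0,0,0]]'|grep width; python3 -m crank '[[0.055,-0.001,0,0,0,0],[0.055,-0.001,0,0,0,0],[0.055,-0.001,0,0,0,0],[0.055,-0.001,0,0,0,0],[0.055,-0.002,0,0,0,0]]'|grep width; python3 -m crank '[[0.055,-0.002,0,0,0,0],[0.055,-0.002,0,0,0,0],[0.055,-0.002,0,0,0,0],[0.053,-0.001,0,0,0,0],[0,0,0,0,0,0]]' | grep -E "width|force|pos"; python3 -m crank '[[0,0,0.011,0,0,0],[0,0,0.011,0,0,0],[0,0,0,0,0,0],[0,0,0,0,0,0],[0,0,0,0,0,0]]' |grep -E "width|pos"
python3 - <<'E'
from h import *
c=cap("wrist");st();print(edge(c),rimfit(c))
E
```

```text
tool_pos: [545.1, -241.8, 1.9]
contact_force: [0.2, -0.1, 1.1]
grip_width: 58.9
finger_force: 30.0
grip_width: 59.4
grip_width: 59.3
tool_pos: [480.5, 250.5, 133.7]
contact_force: [0.2, -0.2, -0.6]
grip_width: 58.9
finger_force: 30.0
tool_pos: [481.8, 247.1, 112.0]
grip_width: 59.4
t28.4 [481.7 247.2 112. ] [ 3.141 -0.     1.673] w59.1 ff30.0 F [ 0.1  0.1 -0. ]
[(265, 209), (270, 208), (275, 207), (285, 207), (290, 208), (295, 209)] (array([482.62376366, 246.30282705]), 1108)
```

```bash
python3 -m crank '[[-0.001,0.001,0.014,0,0,0],[0,0,0.013,0,0,0],[0,0,0,0,0,0],[0,0,0,0,0,0]]' | grep -E "pos|contact|width"; python3 -m crank '[[0,0,0.003,0,0,0],[0,0,0,0,0,0],[0,0,0,0,0,0]]'| grep -E "pos|contact|width";  python3 -m crank '[[0,0,0,0,0,0],[0,0,0,0,0,0],[0,0,0,0,0,0],[0,0,-0.02,0,0,0],[0,0,-0.04,0,0,0]]' 85 | grep -E "time|contact|width"; python3 - <<'E'
from h import *
e=plan(645,-224,70,1.672,60)
E
```

```text
tool_pos: [482.5, 246.5, 84.5]
contact_force: [1.0, 0.5, 0.2]
grip_width: 59.1
tool_pos: [482.6, 246.4, 81.8]
contact_force: [-0.2, -0.6, -0.7]
grip_width: 58.9
time: 29.9
contact_force: [1.7, 0.2, -0.4]
grip_width: 78.0
[-0.054,0.013,0.008,0,0,0],[-0.054,0.012,0.008,0,0,0],[-0.053,0.013,0.008,0,0,0],[-0.054,0.013,0.008,0,0,0],[-0.054,0.013,0.007,0,0,0]
[-0.054,0.012,0.008,0,0,0],[-0.054,0.013,0.008,0,0,0],[-0.054,0.013,0.008,0,0,0],[-0.053,0.012,0.008,0,0,0]
```

```bash
python3 -m crank '[[-0.054,0.013,0.008,0,0,0],[-0.054,0.012,0.008,0,0,0],[-0.053,0.013,0.008,0,0,0],[-0.054,0.013,0.008,0,0,0],[-0.054,0.013,0.007,0,0,0]]' 100 >/dev/null; python3 -m crank '[[-0.054,0.012,0.008,0,0,0],[-0.054,0.013,0.008,0,0,0],[-0.054,0.013,0.008,0,0,0],[-0.053,0.012,0.008,0,0,0],[0,0,0,0,0,0]]' >/dev/null;python3 -m crank '[[0,0,0.015,0,0,0],[0,0,0.015,0,0,0],[0,0,0,0,0,0],[0,0,0,0,0,0],[0,0,0,0,0,0]]' >/dev/null
python3 - <<'E'
from h import *
c=cap("wrist");st();d=discs(c)
for q in d: print(*q)
d=min(d,key=lambda q:np.hypot(*(q[1]-c["o"]["tool_pos"][:2])));plan(d[1][0],d[1][1]-2,2.5,1.672,20)
E
```

```text
t31.8 [ 646.1 -223.2   41.4] [3.141e+00 1.000e-03 1.674e+00] w91.9 ff0.0 F [ 0.   0.3 -1.4]
[280. 236.] [ 646.5 -224.2] [59. 60.]
[244.  79.] [ 617.  -134.8] [58.9 59. ]
[-0.001,0,0.019,0,0,0.001],[-0.002,0,0.02,0,0,0.001]
```

```bash
python3 -m crank '[[-0.001,0,0.019,0,0,0],[-0.002,0,0.02,0,0,0],[0,0,0,0,0,0]]' >/dev/null; python3 -m crank '[[0,0,0,0,0,0],[0,0,0,0,0,0],[0,0,0,0,0,0],[0,0,0,0,0,0]]' 40|grep -E "width|force|pos"; python3 -m crank '[[0,0,-0.033,0,0,0],[0,0,-0.033,0,0,0],[0,0,-0.033,0,0,0],[0,0,-0.033,0,0,0]]'|grep width; python3 -m crank '[[0.054,-0.013,0,0,0,0],[0.054,-0.013,0,0,0,0],[0.054,-0.013,0,0,0,0],[0.054,-0.013,0,0,0,0],[0.054,-0.013,0,0,0,0]]'|grep width; python3 -m crank '[[0.054,-0.013,0,0,0,0],[0.054,-0.013,0,0,0,0],[0.054,-0.012,0,0,0,0],[0.054,-0.012,0,0,0,0],[0,0,0,0,0,0]]' | grep -E "width|force|pos"; python3 -m crank '[[0,0,0.011,0,0,0],[0,0,0.011,0,0,0],[0,0,0,0,0,0],[0,0,0,0,0,0],[0,0,0,0,0,0]]' |grep -E "width|pos"
python3 - <<'E'
from h import *
c=cap("wrist");st();print(edge(c),rimfit(c))
E
```

```text
tool_pos: [645.9, -226.3, 1.5]
contact_force: [0.6, 0.1, 0.0]
grip_width: 59.0
finger_force: 30.0
grip_width: 59.1
grip_width: 59.1
tool_pos: [480.1, 248.5, 133.8]
contact_force: [-0.3, 0.5, -0.8]
grip_width: 59.3
finger_force: 30.0
tool_pos: [482.0, 245.1, 111.9]
grip_width: 59.2
t35.1 [482.  245.2 112. ] [ 3.141 -0.     1.673] w59.4 ff30.0 F [-0.4  0.7 -0.5]
[(265, 209), (270, 208), (275, 208), (285, 207), (290, 208), (295, 204)] (array([482.68606805, 246.29497859]), 1115)
```

```bash
python3 -m crank '[[0.001,0.001,0.008,0,0,0],[0,0,0.008,0,0,0],[0,0,0,0,0,0],[0,0,0,0,0,0]]' | grep -E "pos|contact|width"; python3 -m crank '[[0,0,0.003,0,0,0],[0,0,0,0,0,0],[0,0,0,0,0,0]]'| grep -E "pos|contact|width";  python3 -m crank '[[0,0,0,0,0,0],[0,0,0,0,0,0],[0,0,0,0,0,0],[0,0,-0.02,0,0,0],[0,0,-0.04,0,0,0]]' 85 | grep -E "time|contact|width"; python3 -m crank '[[-0.03,0,-0.03,0,0,0],[-0.03,0,-0.02,0,0,0],[0,0,0,0,0,0],[0,0,0,0,0,0],[0,0,0,0,0,0]]'  >/dev/null; python3 - <<'E'
from h import *
st();c=cap("wrist");cv2.imwrite("pics/c8.png",cv2.resize(c["color"][40:300,130:480],None,fx=2,fy=2))
for b in blobs(c,(0,170,60),(5,255,255),100,82): print("red",*b)
print(proj(c,(613,168,82)))
E
```

```text
tool_pos: [482.5, 246.5, 95.6]
contact_force: [-0.3, 0.6, -0.2]
grip_width: 58.9
tool_pos: [482.6, 246.4, 92.8]
contact_force: [-0.0, -1.4, 0.6]
grip_width: 59.1
time: 36.62
contact_force: [0.2, 0.4, 0.1]
grip_width: 77.8
t37.2 [488.1 187.4 201.8] [-3.14   0.     1.675] w78.0 ff0.0 F [-0.8  0.1  0.3]
red [415. 228.] ((615.1786499023438, 172.13157653808594), 9.739404678344727) ((615.7276000976562, 171.53143310546875), (18.869609832763672, 17.240337371826172), 56.99412536621094)
[411.09219535 231.52395243]
```

View pics/c8.png

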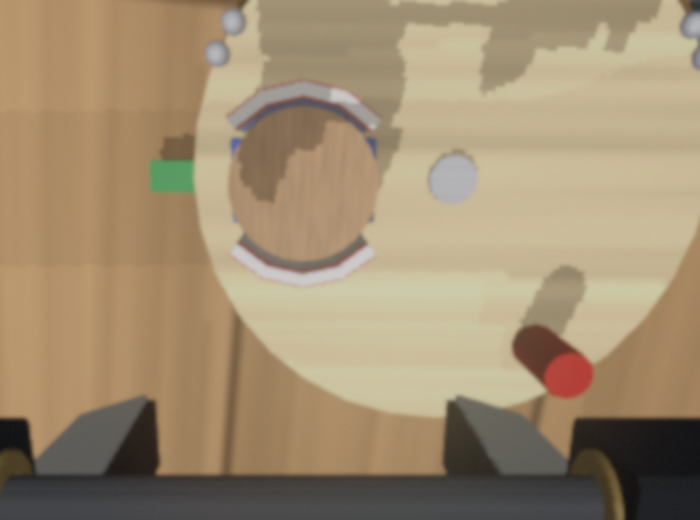

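The stack is right: the top disc sits just under the rim, and the blue separator's corners show in both slots at crop (236,146) and (371,146). The post top is at about (615,172), 99 mm from the axis, as it should be. I'll grip it tangentially.

```bash
python3 -c "
from h import *
plan(615,172,140,2.194,50)"
```

```text
[-0.009,0.042,0.021,0,0,-0.173],[-0.017,0.039,0.02,0,0,-0.173],[-0.023,0.036,0.021,0,0,-0.173]
```

```bash
python3 -m crank '[[-0.009,0.042,0.021,0,0,-0.173],[-0.017,0.039,0.02,0,0,-0.173],[-0.023,0.036,0.021,0,0,-0.173],[0,0,0,0,0,0],[0,0,0,0,0,0]]' 75 |grep -E "pos|rot"; python3 - <<'E'
from h import *
c=cap("wrist");st()
for b in blobs(c,(0,170,60),(5,255,255),100,82): print("red",*b)
plan(615,172,50,2.194,30)
E
```

```text
tool_pos: [615.1, 171.8, 140.2]
tcp_rot: [-3.14, -0.001, 2.192]
t38.0 [615.1 172.  141. ] [-3.141 -0.     2.192] w69.0 ff0.0 F [0.5 0.7 0.9]
[0,-0,0.023,0,0,-0],[0,-0,0.023,0,0,-0],[0,-0,0.022,0,0,-0],[0,-0,0.023,0,0,-0]
```

```bash
python3 -m crank '[[0,0,0.023,0,0,0],[0,0,0.023,0,0,0],[0,0,0.022,0,0,0],[0,0,0.023,0,0,0],[0,0,0,0,0,0]]' |grep -E "pos|contact"; python3 -m crank '[[0,0,0,0,0,0],[0,0,0,0,0,0],[0,0,0,0,0,0],[0,0,0,0,0,0],[0,0,0,0,0,0]]' 10 |grep -E "pos|contact|width|finger"; python3 -m crank '[[0,0,0,0,0,0],[0,0,0,0,0,0]]' |grep -E "pos|contact|width|finger"
```

```text
tool_pos: [614.3, 171.7, 49.4]
contact_force: [0.3, 0.1, 1.5]
tool_pos: [616.0, 171.2, 49.8]
contact_force: [-1.5, -1.4, 2.5]
grip_width: 23.3
finger_force: 22.9
tool_pos: [616.0, 171.2, 49.7]
contact_force: [-1.0, -0.4, 0.7]
grip_width: 23.1
finger_force: 30.0
```

Post gripped (23 mm). Now I'll turn it 60° clockwise along the arc.

```bash
R='grep -E pos|contact|width'; python3 -m crank '[[0.0003,-0.0075,0,0,0,0.075],[0.0003,-0.0075,0,0,0,0.075],[0.0003,-0.0075,0,0,0,0.075],[0.0003,-0.0075,0,0,0,0.075],[0.0003,-0.0075,0,0,0,0.075]]' |grep -E "pos|contact|width"; python3 -m crank '[[0.0003,-0.0075,0,0,0,0.075],[0.0003,-0.0075,0,0,0,0.075],[0.0003,-0.0075,0,0,0,0.075],[0.0003,-0.0075,0,0,0,0.075],[0.0003,-0.0075,0,0,0,0.075]]' |grep -E "pos|contact|width"; python3 -m crank '[[0.0003,-0.0075,0,0,0,0.075],[0.0003,-0.0075,0,0,0,0.075],[0.0003,-0.0075,0,0,0,0.075],[0.0003,-0.0075,0,0,0,0.075],[0,0,0,0,0,0]]' |grep -E "pos|contact|width|rot"; python3 -m crank '[[0,0,0,0,0,0],[0,0,0,0,0,0]]' |grep -E "pos|contact|rot"
python3 -c "
import math
a=(557,252.6)
for p in((616,171.2),): r=math.hypot(p[0]-a[0],p[1]-a[1]);t=math.atan2(p[1]-a[1],p[0]-a[0])-math.pi/3;print(r,a[0]+r*math.cos(t),a[1]+r*math.sin(t))"
```

```text
tool_pos: [581.9, 155.5, 49.8]
contact_force: [-1.1, -0.2, 1.4]
grip_width: 23.3
tool_pos: [544.5, 153.2, 49.7]
contact_force: [-0.8, -0.6, 1.5]
grip_width: 23.4
tool_pos: [515.5, 161.4, 49.7]
tcp_rot: [-3.141, 0.001, 1.144]
contact_force: [-2.3, -3.5, 1.8]
grip_width: 23.6
tool_pos: [515.6, 161.4, 49.7]
tcp_rot: [-3.14, 0.001, 1.144]
contact_force: [-3.5, -4.3, 4.5]
100.53337754198851 516.0055321319467 160.8045011767181
```

```bash
python3 -m crank '[[0,0,0,0,0,0],[0,0,0,0,0,0],[0,0,0,0,0,0],[0,0,0,0,0,0],[0,0,0,0,0,0]]' 75|grep -E "contact|width"; python3 -m crank '[[0,0,-0.03,0,0,0],[0,0,-0.05,0,0,0],[-0.03,0,-0.05,0,0,0],[-0.05,0,-0.04,0,0,0],[0,0,0,0,0,0]]' >/dev/null; python3 -m crank '[[0,0,0,0,0,0],[0,0,0,0,0,0]]' >/dev/null; python3 - <<'E'
from h import *
st();c=cap("wrist");cv2.imwrite("pics/c9.png",c["color"])
for b in blobs(c,(0,150,50),(6,255,255),100,82): print("red",*b)
ths=np.arctan2(172-252.6,615-557)-np.pi/3;print("exp",557+100*np.cos(ths),252.6+100*np.sin(ths),proj(c,(557+100*np.cos(ths),252.6+100*np.sin(ths),82)))
t=cap("top")
for b in blobs(t,(0,180,60),(5,255,255),15,82): print("top red",b[0],b[1])
for q in discs(t):print("top",*q)
E
```

```text
contact_force: [-0.2, -0.0, -0.5]
grip_width: 67.1
t43.1 [483.   90.8 217.4] [-3.139e+00  1.000e-03  1.144e+00] w69.7 ff0.0 F [-0.3  1.  -0. ]
red [281. 108.] ((516.0100708007812, 162.1808319091797), 10.272419929504395) ((516.1861572265625, 162.13246154785156), (19.4608154296875, 19.495759963989258), 65.52630615234375)
exp 515.9104566861055 161.4317520720312 [281.0351574  108.49969958]
top red [530. 395.] ((131.56590270996094, -662.7525634765625), 96.8333511352539)
top [316. 209.] [ 616.8 -132.4] [57.  58.3]
```

View pics/c9.png

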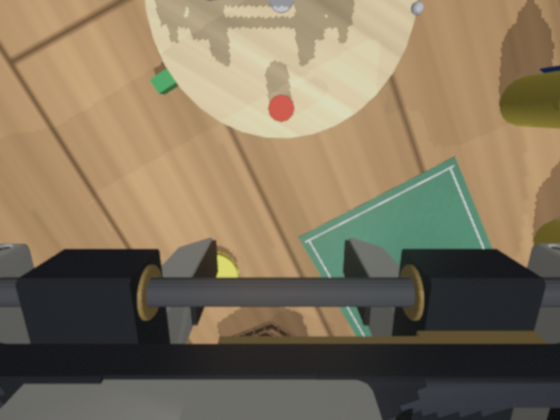

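The post is at (516,162), against an expected (515.9,161.4), so it has turned 60° and sits in the detent. Now the leftover disc at (617,−133), approached with a yaw that clears the bottle.

```bash
python3 -c "
from h import *
e=plan(617,-134,100,0.6,55);plan(617,-134,42,0.6,30,e)"
```

```text
[-0.025,0.036,0.02,0,0,0.091],[-0.021,0.038,0.019,0,0,0.091],[-0.018,0.04,0.02,0,0,0.091],[-0.015,0.041,0.019,0,0,0.091],[-0.01,0.042,0.02,0,0,0.091]
[-0.007,0.043,0.02,0,0,0.091]
[0,0,0.029,0,0,-0.001],[0,0,0.029,0,0,-0.001]
```

```bash
python3 -m crank '[[-0.025,0.036,0.02,0,0,0.091],[-0.021,0.038,0.019,0,0,0.091],[-0.018,0.04,0.02,0,0,0.091],[-0.015,0.041,0.019,0,0,0.091],[-0.01,0.042,0.02,0,0,0.091]]' 100 >/dev/null;  python3 -m crank '[[-0.007,0.043,0.02,0,0,0.091],[0,0,0.029,0,0,0],[0,0,0.029,0,0,0],[0,0,0,0,0,0],[0,0,0,0,0,0]]' >/dev/null; python3 -m crank '[[0,0,0,0,0,0]]' >/dev/null; python3 - <<'E'
from h import *
c=cap("wrist");st();d=discs(c)
for q in d: print(*q)
d=min(d,key=lambda q:np.hypot(*(q[1]-c["o"]["tool_pos"][:2])));e=plan(d[1][0]-1.5,d[1][1]-1,2.5,0.6,20)
e=plan(e[0],e[1],100,.6,35,e);e=plan(452,-387,60,.6,55,e);
E
```

```text
t44.6 [ 617.6 -134.8   44.2] [ 3.14e+00 -1.00e-03  5.97e-01] w91.8 ff0.0 F [ 0.7  0.2 -0.2]
[279. 231.] [ 617.9 -134.1] [58.7 61.5]
[-0,-0,0.014,0,0,-0.001],[-0.001,-0,0.014,0,0,-0.001],[-0,-0,0.014,0,0,-0.001]
[0,0,-0.033,0,0,0],[0,0,-0.032,0,0,0],[0,0,-0.033,0,0,0]
[-0.046,0.019,0.007,0,0,0],[-0.047,0.019,0.006,0,0,0],[-0.046,0.019,0.007,0,0,0],[-0.046,0.019,0.007,0,0,0],[-0.047,0.019,0.006,0,0,0]
[-0.046,0.02,0.007,0,0,0]
```

```bash
python3 -m crank '[[0,0,0.014,0,0,0],[-0.001,0,0.014,0,0,0],[0,0,0.014,0,0,0],[0,0,0,0,0,0]]' >/dev/null; python3 -m crank '[[0,0,0,0,0,0],[0,0,0,0,0,0],[0,0,0,0,0,0],[0,0,0,0,0,0]]' 40|grep -E "width|finger|pos"; python3 -m crank '[[0,0,-0.033,0,0,0],[0,0,-0.032,0,0,0],[0,0,-0.033,0,0,0]]'|grep width; python3 -m crank '[[-0.046,0.019,0.007,0,0,0],[-0.047,0.019,0.006,0,0,0],[-0.046,0.019,0.007,0,0,0],[-0.046,0.019,0.007,0,0,0],[-0.047,0.019,0.006,0,0,0]]' >/dev/null; python3 -m crank '[[-0.046,0.02,0.007,0,0,0],[0,0,0,0,0,0],[0,0,0,0,0,0],[0,0,0,0,0,0]]'|grep -E "width|finger|pos"; python3 - <<'E'
from h import *
c=cap("wrist");cv2.imwrite("pics/c10.png",c["color"])
print([proj(c,(x,y,25)).round() for x,y in((540,-316),(532,-468),(364,-458),(373,-304))])
E
```

```text
tool_pos: [615.7, -135.3, 0.4]
grip_width: 58.9
finger_force: 30.0
grip_width: 59.1
tool_pos: [451.3, -385.6, 58.8]
grip_width: 59.4
finger_force: 30.0
[array([266.,  41.]), array([460., 203.]), array([294., 375.]), array([111., 260.])]
```

View pics/c10.png

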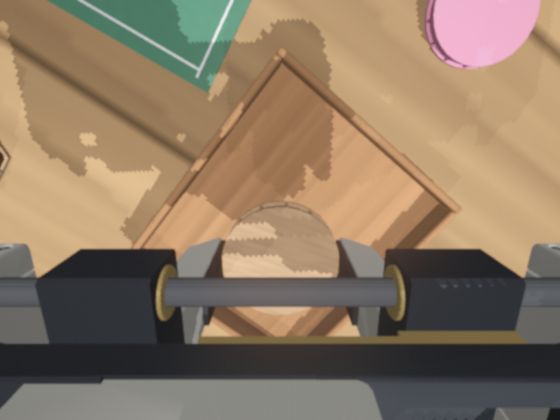

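The held disc is over the tray's middle, with tray corners at (282,52) and (457,210). I'll lower it and release.

```bash
python3 -m crank '[[0,0,0.02,0,0,0],[0,0,0.02,0,0,0],[0,0,0.008,0,0,0],[0,0,0,0,0,0],[0,0,0,0,0,0]]' | grep -E "pos|contact|width"; python3 -m crank '[[0,0,0.003,0,0,0],[0,0,0,0,0,0],[0,0,0,0,0,0]]'| grep -E "pos|contact|width";  python3 -m crank '[[0,0,0,0,0,0],[0,0,0,0,0,0],[0,0,0,0,0,0],[0,0,-0.02,0,0,0],[0,0,-0.04,0,0,0]]' 85 | grep -E "time|contact|width"; python3 -m crank '[[0,0,-0.06,0,0,0],[0,0,-0.06,0,0,0],[-0.03,0,-0.03,0,0,0],[-0.04,0.04,0,0,0,0],[-0.03,0.04,0,0,0,0]]' >/dev/null; python3 -m crank '[[0,0,0,0,0,0],[0,0,0,0,0,0],[0,0,0,0,0,0]]' >/dev/null
python3 - <<'E'
from h import *
st();c=cap("scene");t=cap("top");cv2.imwrite("pics/t11.png",t["color"])
a=t["color"][130:320,90:460];b=c["color"][60:400,160:560]
a=cv2.resize(a,(585,300));b=cv2.resize(b,(353,300))
I=np.vstack([a[:, :],cv2.resize(c["color"][220:400,180:560],(585,277))]);cv2.imwrite("pics/f.png",I)
E
```

```text
tool_pos: [451.2, -386.9, 11.6]
contact_force: [-0.3, 0.4, -0.1]
grip_width: 58.9
tool_pos: [450.6, -386.8, 7.9]
contact_force: [0.2, -0.4, 0.4]
grip_width: 58.8
time: 48.8
contact_force: [0.6, -0.2, -0.0]
grip_width: 78.0
t49.8 [ 413.3 -507.9  218. ] [-3.141 -0.     0.598] w78.2 ff0.0 F [ 0.3  0.9 -0.6]
```

View pics/f.png

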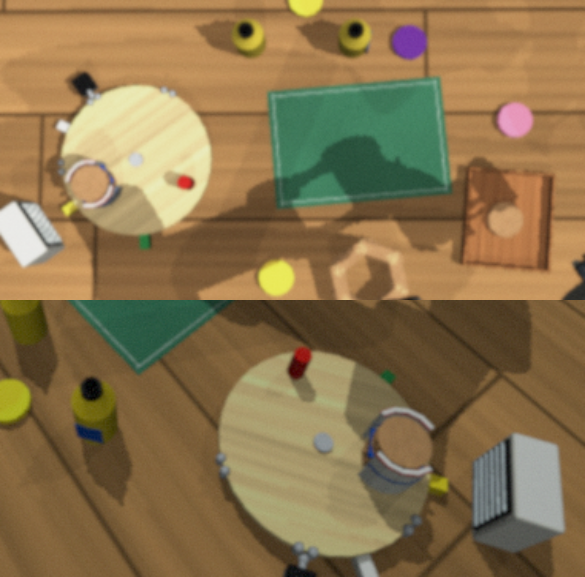

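The final view shows the filled tube at the yellow tab in front of the blower (scene part, about (402,445)). The spare disc lies flat in the tray at (505,220), the mat is empty, and the bottles and planter haven't moved.

```bash
python3 -c "
from plant import bot
print(bot.close_job())"
```

```text
the job is handed in; nothing more can be done
None
```

The job is done and handed in at about 50 s of the 208 s allowed: the tube holds 3 discs, the separator and 2 more discs, it stands at the blower stop, and the one spare disc lies flat in the tray.

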